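Roll a bearing up the oiling gutter to its stop and locate it with the arbor

TASK

Get the bearing in the sloped gutter ready for oiling: with a fingertip, gently push it up the gutter, over the sprung brass latch and up to the rubber-faced stop, and take the finger away so that it stays there by itself with the latch up behind it. Then push the red knob fully home so that the arbor enters the bearing's bore. Only push: do not squeeze the bearing, lift it or carry it, and leave the other things on the bench where they are.

Things in the scene. Friction and masses are not known exactly. Their poses are not given: they have to be found in the camera images.
- bearing: steel ball bearing with black seals standing on its rim in the gutter, free to roll: 62 mm outside, bore 30 mm, 20 mm wide, about 0.24 kg. Origin at its centre; its y axis is its axle, x and z turn as it rolls. It starts at the gutter's low end, centre at gutter x = -129 mm, its downhill side free above the low bar.
- gutter: sloped gutter of two aluminium angle rails on a blue stand (fixed; all in mm). Origin: centre of the bearing when it touches the stop, 97 above the bench. x points uphill (10 degrees above level), y level across the gutter, away from the knob, z square to the rails. Rail tops at z = -31, x = -162 to 46; channel y = -12 to 12 between walls 3 thick with tops at z = -16.
- low_bar (a point): top of the thin steel bar across the gutter's low end that the bearing first rests on; gutter x = -155 mm, 12 mm above the rails
- stop_face (a point): middle of the rubber face of the stop at the gutter's top, gutter x = 31 (mm). Beside the seated bearing stand a steel cheek (gutter y = 12 to 17, x = -18 to 44, top at z = 19) and the blue arbor housing (y = -54 to -22, x = -17 to 17, top at z = 18), both clear of a finger behind the bearing.
- latch (a joint): sprung brass latch in the slot between the rails, rad: 0 up, 0.2 down level with the rails. Hinged at gutter x = -85 mm, it rises towards the stop; its nose (x = -28) stands 12 above the rails. The bearing rolls over it, pressing it down (about 2 N), and it springs up behind, leaving 0 to 2 of play to the stop. Fingertips 15 or more above the rails clear it.
- arbor (a joint): sliding arbor, m: 0 = out (nose clear of the channel), 0.026 = fully home, its 25 mm diameter shank in the bore of the seated bearing. It slides level along gutter +y with about 2 N friction and stays where left. Starts at 0 to 0.003.
- knob_face (a point): centre of the outer face of the arbor's red knob, 32 mm in diameter (flat part 26 mm), to be pushed along gutter +y. Gutter x = 0, z = 0, y = -96.5 mm plus the arbor's value.
- spare_1: another such bearing lying flat on the orange block on the right (leave alone); origin under its centre
- spare_2: a third such bearing lying flat on the orange block (leave alone); origin under its centre
- oil_can: white oil bottle with a red spout, 53 mm wide, 173 mm tall, behind the vice (leave alone); origin at the centre of its underside
- marker: black marker pen lying at the front edge of the bench (leave alone); origin under its centre
- pliers_blue: blue-handled pliers lying to the right of the vice (leave alone); origin under their centre
There are look-alikes about, which are no part of the job. What is shaped like the bearing but pink is not meant.

How it is judged:
By the outcome, as a careful person would: the job done as asked, in the order asked, and still so for the second after the job is handed in, with the robot touching nothing.
It also fails if it takes over 43 s, if anything falls off the work surface, if the arm or the gripper's body presses on something with over 40 N, if the wrist force passes 120 N, or if a joint passes its speed limit or range.

ROBOT

A 7-joint arm with a two-finger parallel gripper is mounted at the origin on a cart in front of the work surface, level with it; the furniture and walls round the work are solid. World frame = base frame: x ahead of the robot, y to its left, z up, the work surface at z = 0. Lengths are in m, angles in rad, forces in N, time in s.
With the tool pointing down it reaches from about 0.425 to 0.95 m from the base axis. Payload 4.7 kg.
Tool frame: the origin (TCP) lies between the finger pads; the fingertips stand 25 mm ahead of it and the grasp point (between the pads) lies 6 mm ahead of it; x points along the fingers, z is the direction in which the jaws open and shut, and the axes are right-handed (so a half turn about x gives the same grasp; the last joint's range is limited). The gripper opens to 85 mm and grips with 20 to 120 N. Pads are 22 mm wide; open, the fingers measure 114 mm over their backs; the gripper's body (76 mm by 85 mm) begins 54 mm behind the grasp point. The pads swing forward as they close: fully open they stand 13 mm farther back than shut.
Start: joints at [-1.301, 0.469, -0.049, 1.532, 0.024, 1.141, -0.082], TCP at [0.199, 0.645, 0.256] pointing down, gripper open.
Joint ranges: [-2.59, 2.59], [-0.33, 1.99], [-1.39, 1.29], [0.1, 2.45], [-1.04, 4.18], [0.21, 1.99], [-2.66, 2.66]. Speed limits (rad/s): [2.57, 2.57, 3.14, 3.14, 3.14, 3.14, 3.14].

INTERFACE

Orientations are given as a 3x3 rotation matrix whose columns are the frame's x, y, z axes.
In Python, from rig import * gives the robot as it stands. Calls block until the motion is done:
- movep(position, orientation): joint-space move of the TCP to a pose.
- move_l(position, attitude=None, feed=0.15, until_force=None): straight line of the TCP; attitude=None keeps the orientation; feed is the mean speed in m/s. With until_force (N) it stops when the force on the tool has changed by that much, and returns True; else False.
- move_joints(angles): joint-space move.
- command_gripper(opening, newtons=None): finger opening in m; newtons is the grip in N (None keeps the last); returns when the fingers have stopped.
- sleep(seconds).
- inverse_kinematics(position, orientation): joint angles nearest the present ones, or None.
- sense(): the state.
- camera(name): name is "scene" or "top" or "wrist"; returns (picture, depth): 400x640x3 uint8, red, green, blue; 400x640 float32, m along the optical axis (not along the pixel's ray), 0 where there is no reading.
- camera_params(name): a dict with "K" (3x3 intrinsics, pixels), "dist" ([k1, k2, p1, p2, k3] as OpenCV has them; the pictures are not rectified), "position" and "rotation" of the camera in the world; the wrist camera has in their place "tool_from_camera" (4x4, takes a point from camera to tool coordinates, whose origin is the TCP and whose axes are the tool frame's). Camera axes: x right, y down, z forward; pixel columns grow to the right and rows downward; lengths in m; the calibration is good to about 2 mm. A picture is of the moment at which its call begins: read the wrist's pose just before it. camera_params takes no time and is no camera call.
A pose or a line that the arm cannot do raises Unreachable and nothing moves.
- finish_job(): hands the job in, once; it reports no verdict.
The state is a dict: "time_s": time; "joint_pos": joint angles; "qd": joint speeds; "joint_efforts": joint torques, N m; "position": TCP position; "tcp_rot": TCP orientation; "wrist_force": force on the tool from outside, world axes, zero at the start; "ft_torque": the same for the moment, N m; "finger_gap": finger opening in m.
Only numpy, scipy, OpenCV 4.12 (cv2) and the standard library are available. Lean on these libraries where they do the work, as an engineer would, in place of code of your own. Each camera call takes 0.05 s, during which the arm holds its last target.

## Working session

There is one attempt and no reset: what is moved stays moved. The work goes in short steps, each a Python script; the robot and the scene stay as the last script left them, time stands still between calls to the robot, and variables do not carry over. Pictures are saved under pics/ and viewed, and the job is handed in when it is done.

```bash
ls; mkdir -p pics; python3 - <<'E'
from rig import *
import cv2
s=sense();print(s)
for n in("scene","top"):
    im,d=camera(n);cv2.imwrite(f"pics/{n}0.png",im[:,:,::-1]);import numpy as np;np.savez(f"{n}0.npz",im=im,d=d);print(n,camera_params(n))
print(camera_params("wrist"))
E
```

```text
pics
{'time_s': 0.0, 'joint_pos': array([-1.30091551,  0.46945468, -0.0486026 ,  1.53368141,  0.02409022,
        1.14100296, -0.08226455]), 'qd': array([-0.00083376, -0.00122143, -0.00222814,  0.00167373,  0.00062288,
       -0.00057869,  0.0002051 ]), 'joint_efforts': array([-5.71302935e-04, -5.10297596e+01, -4.67153045e-02, -2.37712348e+01,
        1.06435877e-02,  7.61861826e-03,  2.30792772e-07]), 'position': array([0.1985145 , 0.64459246, 0.25525777]), 'tcp_rot': array([[-5.19985744e-04, -9.55716560e-01,  2.94288270e-01],
       [-1.89096278e-03,  2.94288724e-01,  9.55714691e-01],
       [-9.99998077e-01, -5.95301497e-05, -1.96025038e-03]]), 'wrist_force': array([-0.21593095,  0.16669573,  0.35555637]), 'ft_torque': array([ 0.0258159 , -0.00977532,  0.0449708 ]), 'finger_gap': 0.08518651045565008}
scene {'K': array([[395.90235241,   0.        , 317.31122255],
       [  0.        , 395.90235241, 191.31356455],
       [  0.        ,   0.        ,   1.        ]]), 'dist': array([-0.00970107,  0.        ,  0.        ,  0.        ,  0.        ]), 'position': array([-0.1320355 , -0.5
[... 548 characters left out ...]
     [-0.99993708, -0.00951495,  0.00594209],
       [-0.0039197 , -0.1999577 , -0.97979669]])}
{'K': array([[309.91688214,   0.        , 323.18019414],
       [  0.        , 309.91688214, 196.57318258],
       [  0.        ,   0.        ,   1.        ]]), 'dist': array([-0.00464837,  0.        ,  0.        ,  0.        ,  0.        ]), 'tool_from_camera': array([[-5.67461167e-04, -2.99262722e-01,  9.54170583e-01,
        -1.17249098e-01],
       [ 6.29661913e-04, -9.54170654e-01, -2.99262370e-01,
         7.81705392e-02],
       [ 9.99999641e-01,  4.30985101e-04,  7.29889131e-04,
        -6.70837435e-04],
       [ 0.00000000e+00,  0.00000000e+00,  0.00000000e+00,
         1.00000000e+00]])}
```

View pics/scene0.png

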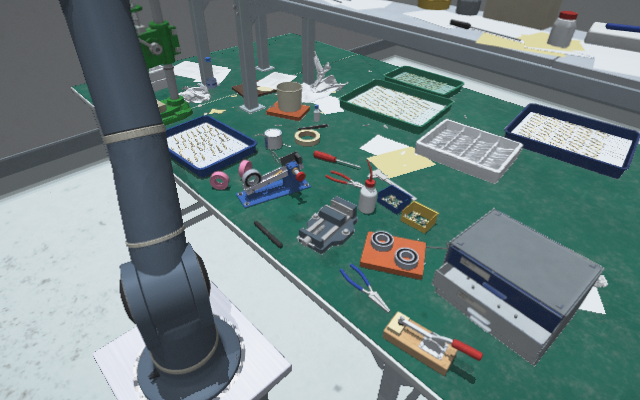

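View pics/top0.png

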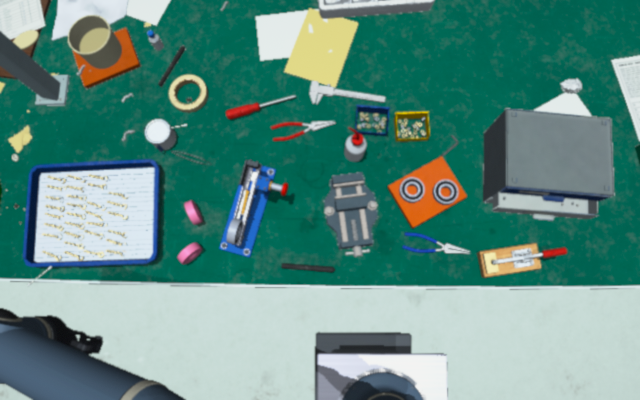

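```bash
python3 - <<'E'
import cv2
a=cv2.imread("pics/scene0.png")[135:215,195:325];b=cv2.imread("pics/top0.png")[150:265,170:310]
cv2.imwrite("pics/cs0.png",cv2.resize(a,None,fx=6,fy=6,interpolation=2));cv2.imwrite("pics/ct0.png",cv2.resize(b,None,fx=5,fy=5,interpolation=2))
E
```

```text
(no output)
```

View pics/cs0.png

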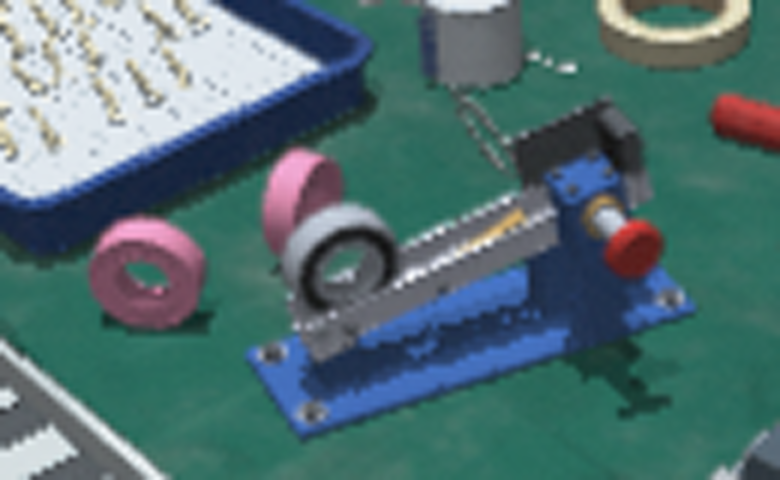

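View pics/ct0.png

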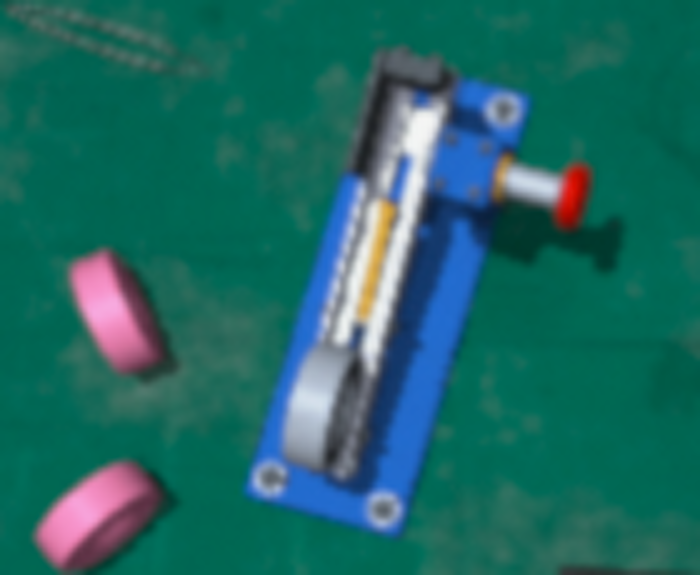

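```bash
cat > h.py <<'E'
import numpy as np,cv2
def ray(p,uv,R=None,t=None):
    uv=np.array(uv,float).reshape(-1,1,2)
    n=cv2.undistortPoints(uv,p["K"],p["dist"]).reshape(-1,2)
    d=np.c_[n,np.ones(len(n))]
    R=p["rotation"] if R is None else R; t=p["position"] if t is None else t
    return t,d@R.T
def onplane(p,uv,z,R=None,t=None):
    t,d=ray(p,uv,R,t); return t+d*((z-t[2])/d[:,2])[:,None]
def tri(rays):
    A=np.zeros((3,3));b=np.zeros(3)
    for o,d in rays:
        d=d/np.linalg.norm(d);P=np.eye(3)-np.outer(d,d);A+=P;b+=P@o
    x=np.linalg.solve(A,b);return x,[np.linalg.norm(np.cross(x-o,d/np.linalg.norm(d))) for o,d in rays]
def wristpose(p,s):
    T=p["tool_from_camera"];R=np.array(s["tcp_rot"]);return R@T[:3,:3],R@T[:3,3]+s["position"]
E
python3 - <<'E'
from rig import *
from h import *
ps,pt=camera_params("scene"),camera_params("top")
c=lambda u,v,f,x,y:(x+(u+.5)/f-.5,y+(v+.5)/f-.5)
S=lambda u,v:c(u,v,6,195,135);T=lambda u,v:c(u,v,5,170,150)
o,d=ray(ps,[S(637,250),S(350,272)]);o2,d2=ray(pt,[T(577,196),T(322,408)])
print("knob",tri([(o,d[0]),(o2,d2[0])]))
print(onplane(pt,[T(577,196)],.097),onplane(ps,[S(637,250)],.097))
print("brg top view plane",onplane(pt,[T(322,408)],.1),"scene",onplane(ps,[S(350,272)],.0746))
pl=onplane(pt,[T(270,478),T(382,510),T(502,107)],.006);print(pl)
v=pl[2]-pl[1];print(np.degrees(np.arctan2(v[1],v[0])))
E
```

```text
knob (array([0.54079901, 0.24027351, 0.09780264]), [np.float64(0.001013610904286448), np.float64(0.001013610904286503)])
[[0.54014447 0.24092187 0.097     ]] [[0.54251378 0.24069673 0.097     ]]
brg top view plane [[0.43544642 0.35882405 0.1       ]] scene [[0.43988669 0.35313224 0.0746    ]]
[[0.41309566 0.40142546 0.006     ]
 [0.39754676 0.34351733 0.006     ]
 [0.60906386 0.28926622 0.006     ]]
-14.385450629738209
```

```bash
cat >> h.py <<'E'
def gut(psi,O):
    c,s=np.cos(psi),np.sin(psi);a=np.radians(10)
    xh=np.array([c,s,0]);y=np.array([-s,c,0]);z0=np.array([0,0,1.])
    x=np.cos(a)*xh+np.sin(a)*z0;z=-np.sin(a)*xh+np.cos(a)*z0
    return np.c_[x,y,z],np.array(O)
E
python3 - <<'E'
from rig import *
from h import *
psi=np.radians(-14.4);c,s=np.cos(psi),np.sin(psi)
xh=np.array([c,s,0]);yh=np.array([-s,c,0])
R=np.c_[[0,0,-1],-xh,yh]
print(np.linalg.det(R))
command_gripper(0.0)
movep(np.array([.5645,.332,.27])-xh*.06-yh*.02,R)
st=sense();im,d=camera("wrist");p=camera_params("wrist")
np.savez("w1.npz",im=im,d=d,R=st["tcp_rot"],pos=st["position"])
cv2.imwrite("pics/w1.png",im[:,:,::-1]);print(st["time_s"],st["position"],st["finger_gap"],st["wrist_force"])
E
```

```text
0.9999999999999999
2.4833 [0.50048958 0.32918702 0.26989797] -6.103322950367153e-05 [-0.44179848  0.54259252 -1.09157953]
```

View pics/w1.png

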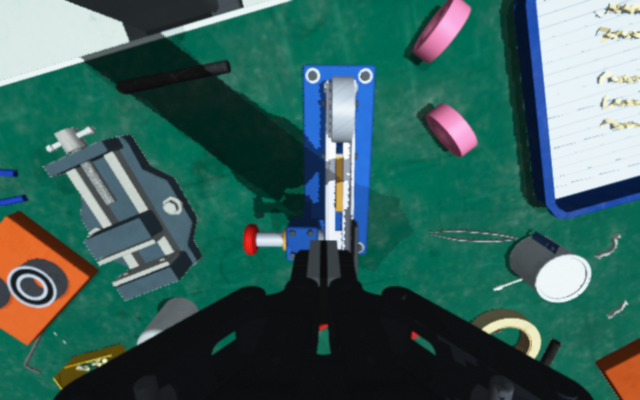

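```bash
python3 - <<'E'
import cv2
a=cv2.imread("pics/w1.png")[60:265,230:385]
cv2.imwrite("pics/w1c.png",cv2.resize(a,None,fx=2.9,fy=2.9,interpolation=2))
a=cv2.imread("pics/w1.png")[60:160,290:390]
cv2.imwrite("pics/w1d.png",cv2.resize(a,None,fx=6,fy=6,interpolation=2))
a=cv2.imread("pics/w1.png")[150:265,235:385]
cv2.imwrite("pics/w1e.png",cv2.resize(a,None,fx=5,fy=5,interpolation=2))
E
```

```text
(no output)
```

View pics/w1d.png

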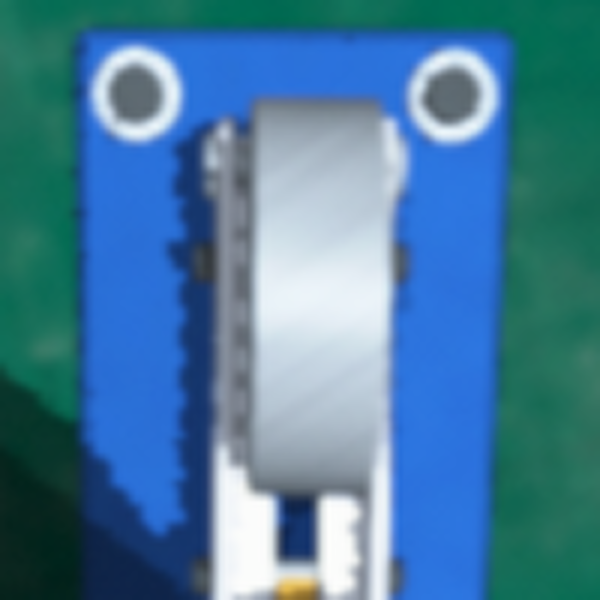

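View pics/w1e.png

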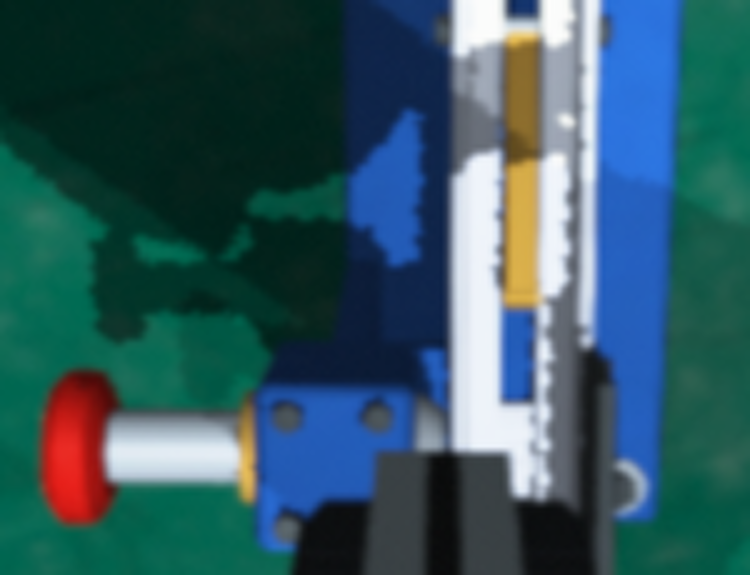

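```bash
cat > fit.py <<'E'
from rig import *
from h import *
from scipy.optimize import least_squares
w=np.load("w1.npz");p=camera_params("wrist")
st=dict(tcp_rot=w["R"],position=w["pos"]);Rc,tc=wristpose(p,st)
c=lambda u,v,f,x,y:(x+(u+.5)/f-.5,y+(v+.5)/f-.5)
D=lambda u,v:c(u,v,6,290,60);E=lambda u,v:c(u,v,5,235,150)
# pixel, gutter pt(mm), use (x,y) weights
obs=[(E(521,305),(-28,0,-19),(1,1),"nose"),(E(522,33),(-85,0,-31),(0,1),"hinge"),
(D(319,295),(-129,0,31),(0,1),"brgtop"),(E(450,250),(-40,-15,-16),(0,1),"wallL"),(D(210,180),(-150,-15,-16),(0,1),"wallLlow"),(E(600,100),(-70,15,-16),(0,1),"wallR"),
(E(85,447),(0,-86,16),(1,0),"knobtop")]
def pt(uv,zg,th,q):
    G,O=gut(th[0],[th[1],th[2],.097]);t,d=ray(p,[uv],Rc,tc);
    o=G.T@(t-O);dd=G.T@d[0];return o+dd*((zg/1e3-o[2])/dd[2])
def res(th):
    r=[]
    for uv,g,wt,n in obs:
        q=pt(uv,g[2],th,0)*1e3-np.array(g);r+=[q[0]*wt[0],q[1]*wt[1]]
    return r
f=least_squares(res,[np.radians(-14.4),.5645,.332],x_scale=[.01,.001,.001],loss="soft_l1")
print(np.degrees(f.x[0]),f.x)
for uv,g,wt,n in obs: print(n,np.round(pt(uv,g[2],f.x,0)*1e3-np.array(g),1),wt)
np.save("th.npy",f.x)
for uv in [D(136,95),D(453,95),E(627,487)]: print(np.round(onplane(p,[uv],.006,Rc,tc)-np.array([f.x[1],f.x[2],0]),4))
ps=camera_params("scene");pt2=camera_params("top")
G,O=gut(f.x[0],[f.x[1],f.x[2],.097])
for nm,q in [("scene",ps),("top",pt2)]:
    P=[O+G@np.array(v)/1e3 for v in [(-129,0,0),(0,-96.5,0),(-129,-10,0),(-28,0,-19)]]
    rv=cv2.Rodrigues(q["rotation"].T)[0];print(nm,cv2.projectPoints(np.array(P),rv,-q["rotation"].T@q["position"],q["K"],q["dist"])[0].reshape(-1,2).round(1).tolist())
E
python3 fit.py
```

```text
-14.636695256948022 [-0.25545852  0.55997549  0.33079939]
nose [ 2.8  0.2 -0. ] (1, 1)
hinge [1.8 0.3 0. ] (0, 1)
brgtop [ 4.7 -0.3 -0. ] (0, 1)
wallL [ 2.5 -0.2 -0. ] (0, 1)
wallLlow [-0.1 -1.  -0. ] (0, 1)
wallR [ 0.6  1.  -0. ] (0, 1)
knobtop [-2.8 -0.   0. ] (1, 0)
[[-0.1641  0.0118  0.006 ]]
[[-0.1492  0.0706  0.006 ]]
[[0.0623 0.019  0.006 ]]
scene [[250.3, 179.0], [299.8, 177.6], [251.5, 180.6], [279.8, 170.6]]
top [[234.2, 232.1], [286.4, 190.7], [238.2, 233.2], [246.7, 192.1]]
```

```bash
sed -i 's/(0,-86,16),(1,0)/(0,-88,0),(1,0)/; s/(-129,0,31),(0,1),"brgtop")/(-129,0,31),(0,1),"brgtop"),(D(319,295),(-129,0,0),(1,0),"brgmid")/' fit.py; python3 fit.py
```

```text
-14.216506326639996 [-0.24812484  0.56116083  0.33106823]
nose [ 1.7 -0.2 -0. ] (1, 1)
hinge [ 0.7  0.3 -0. ] (0, 1)
brgtop [3.6 0.1 0. ] (0, 1)
brgmid [-1.  2.  0.] (1, 0)
wallL [ 1.4 -0.5 -0. ] (0, 1)
wallLlow [-1.3 -0.5 -0. ] (0, 1)
wallR [-0.4  0.9 -0. ] (0, 1)
knobtop [-0.1 -2.4  0. ] (1, 0)
[[-0.1653  0.0115  0.006 ]]
[[-0.1504  0.0704  0.006 ]]
[[0.0611 0.0187 0.006 ]]
scene [[250.7, 178.9], [300.2, 177.3], [251.9, 180.5], [280.0, 170.5]]
top [[234.5, 231.7], [286.4, 189.9], [238.5, 232.8], [246.7, 191.7]]
```

```bash
cat > c.py <<'E'
from rig import *
from h import *
psi=np.radians(-14.25);G,O=gut(psi,[.5615,.3311,.097])
P=lambda x,y,z:O+G@np.array([x,y,z])/1e3
RB=np.c_[-G[:,2],-G[:,0],G[:,1]]
def rep(t=""):
    s=sense();print(t,round(s["time_s"],2),"g",np.round(G.T@(s["position"]-O)*1e3,1),"Fg",np.round(G.T@s["wrist_force"],2))
def shot(cam,n,crop=None,f=1):
    im,_=camera(cam);im=im[:,:,::-1]
    if crop: im=im[crop[0]:crop[1],crop[2]:crop[3]]
    cv2.imwrite(f"pics/{n}.png",cv2.resize(im,None,fx=f,fy=f,interpolation=2))
E
python3 - <<'E'
from c import *
movep(P(-186,0,110),RB);rep()
move_l(P(-186,0,16),feed=.1);rep()
shot("scene","s1",(135,215,195,325),6);shot("wrist","w2")
E
```

```text
3.27 g [-185.5    0.9  110.5] Fg [0.16 0.44 0.82]
 4.36 g [-185.8    0.5   16.5] Fg [0.06 0.16 0.1 ]
```

View pics/s1.png

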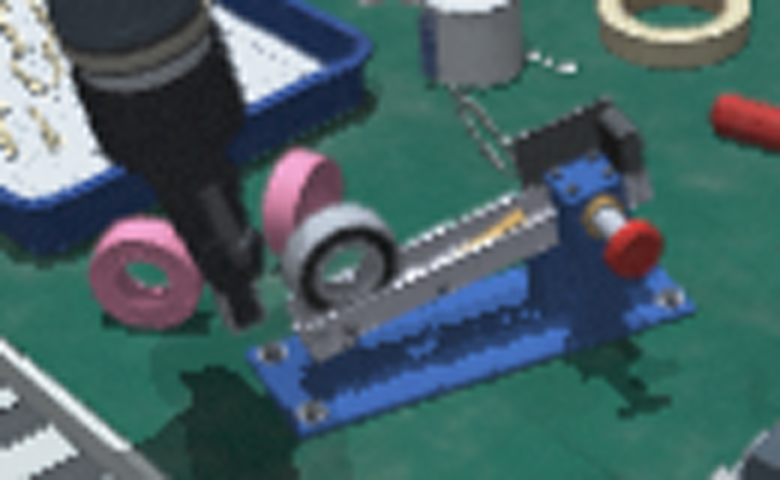

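View pics/w2.png

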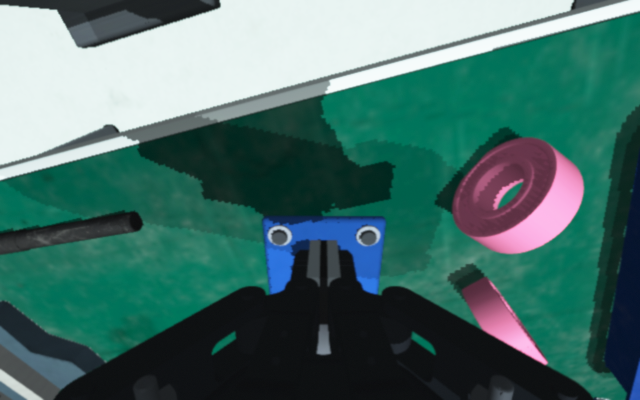

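```bash
python3 - <<'E'
from c import *
print(move_l(P(-160,0,16),feed=.03,until_force=1.5));rep("contact")
for x in (-140,-110,-85,-70,-58):
    r=move_l(P(x,0,16),feed=.03,until_force=5);rep(str(r))
    if r: break
shot("scene","s2",(135,215,195,325),6);shot("top","t2",(150,265,170,310),5)
E
```

```text
True
contact 5.1 g [-166.4   -0.4   15.7] Fg [-0.06  0.13  0.03]
False 6.17 g [-139.9   -0.2   15.9] Fg [ 0.46 -0.55 -0.32]
True 6.82 g [-122.7   -0.3   15.8] Fg [-0.06 -0.4  -0.39]
```

View pics/s2.png

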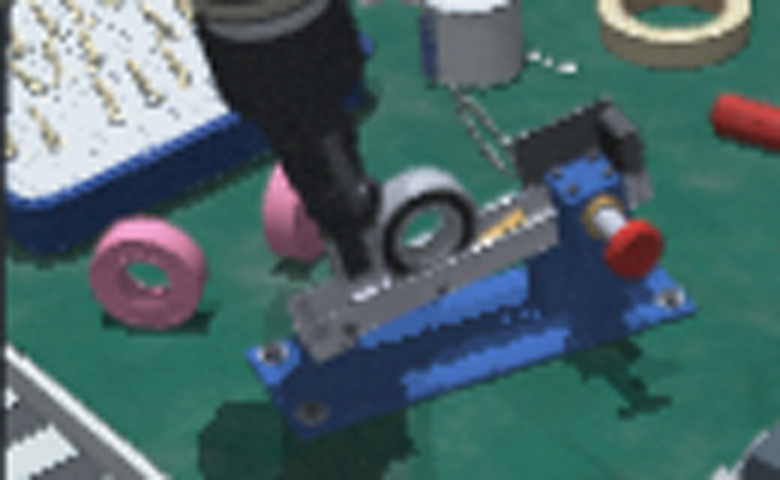

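View pics/t2.png

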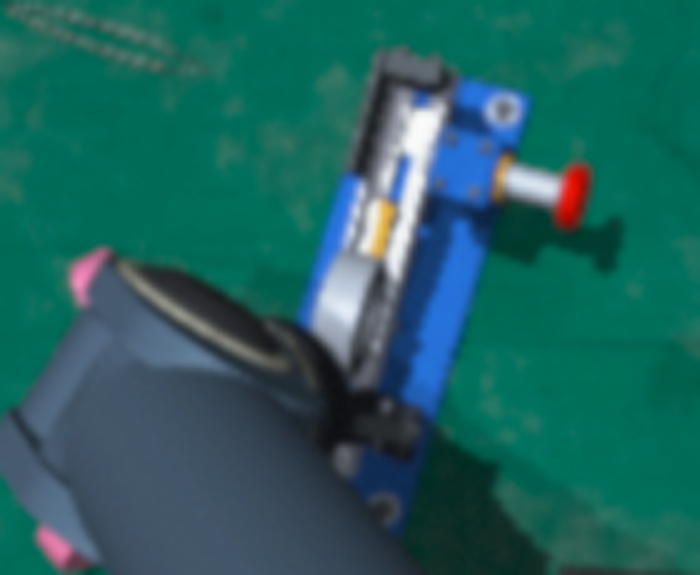

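```bash
python3 - <<'E'
from c import *
sleep(.3);rep()
r=move_l(P(-56,0,16),feed=.02,until_force=6);rep(str(r))
shot("scene","s3",(135,215,195,325),6);shot("top","t3",(150,265,170,310),5)
E
```

```text
7.22 g [-124.7   -0.3   15.4] Fg [ 0.05 -1.24 -0.58]
True 7.82 g [-124.7   -0.4   15.3] Fg [-0.67 -0.6  -0.43]
```

View pics/s3.png

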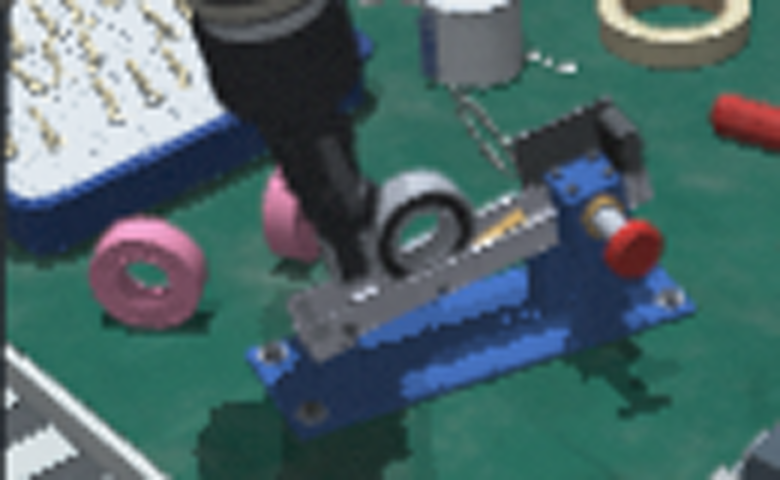

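View pics/t3.png

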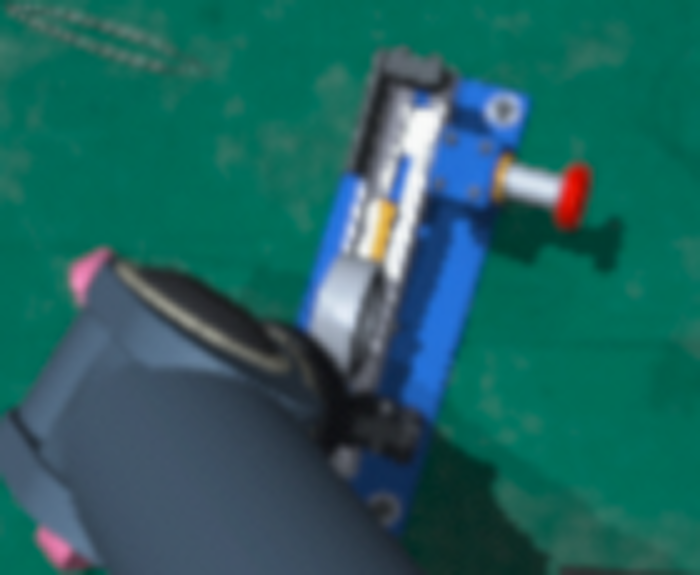

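```bash
python3 - <<'E'
from c import *
for x in (-124,-122.5,-121,-119,-117):
    r=move_l(P(x,0,16),feed=.02);rep(str(r))
    F=np.linalg.norm(sense()["wrist_force"])
    if F>8: break
E
```

```text
False 8.17 g [-1.242e+02 -1.000e-01  1.590e+01] Fg [-1.07 -0.42  0.14]
False 8.42 g [-123.7    0.    16. ] Fg [-4.74 -0.88  2.89]
False 8.67 g [-122.5    0.2   16.1] Fg [-5.2  -0.34  3.87]
False 8.92 g [-120.5    0.4   16.2] Fg [-5.44 -1.11  4.11]
False 9.17 g [-118.2    0.6   16.3] Fg [-5.14 -0.57  4.07]
```

```bash
python3 - <<'E'
from c import *
for x in (-110,-100,-90,-80,-72,-64,-58):
    r=move_l(P(x,0,16),feed=.025,until_force=8);rep(str(r))
    if r: break
shot("scene","s4",(135,215,195,325),6);shot("top","t4",(150,265,170,310),5)
E
```

```text
False 9.6 g [-1.099e+02  1.000e-01  1.600e+01] Fg [-2.68  0.8   1.23]
False 10.15 g [-99.5  -0.2  15.9] Fg [-1.45  0.98  0.64]
False 10.7 g [-89.6  -0.1  15.9] Fg [-1.06  0.1   0.44]
False 11.25 g [-79.4  -0.2  15.9] Fg [-0.22  0.31 -0.1 ]
False 11.72 g [-71.4  -0.1  16. ] Fg [-0.63  0.34 -0.35]
False 12.18 g [-63.1  -0.3  15.9] Fg [ 0.27 -0.11  0.1 ]
False 12.57 g [-57.5  -0.1  16. ] Fg [-0.12 -0.38  0.4 ]
```

View pics/s4.png

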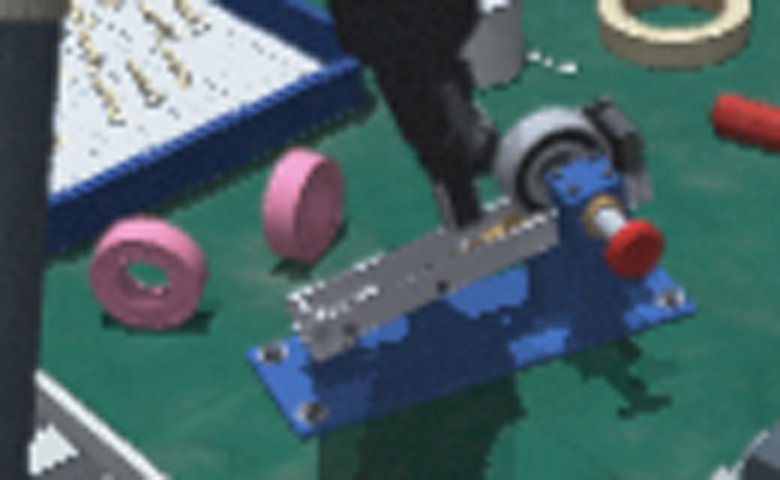

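View pics/t4.png

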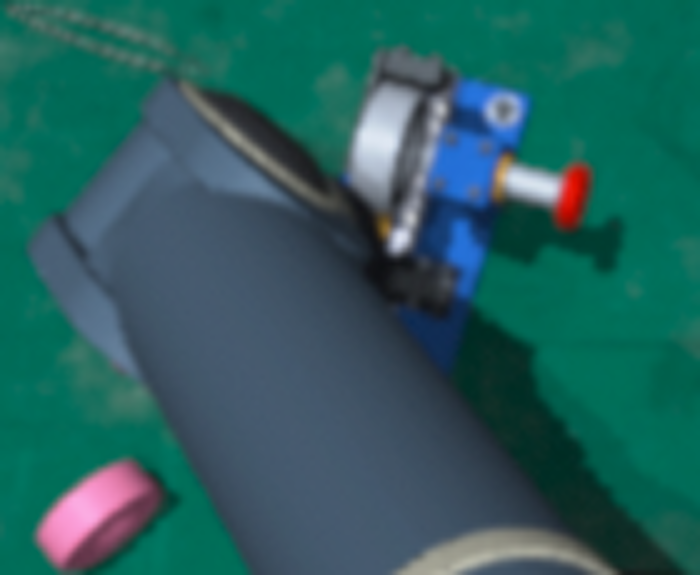

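```bash
python3 - <<'E'
from c import *
sleep(.2)
r=move_l(P(-38,0,16),feed=.015,until_force=2.5);rep(str(r))
sleep(.2);rep()
move_l(P(-75,0,16),feed=.06);rep()
shot("scene","s5",(135,215,195,325),6);shot("top","t5",(150,265,170,310),5)
E
```

```text
True 14.01 g [-40.6  -0.2  15.5] Fg [-0.31  0.58  0.59]
 14.21 g [-41.   -0.5  15.1] Fg [-0.92  0.4   0.55]
 14.93 g [-74.8   0.1  16.1] Fg [0.45 0.27 0.28]
```

View pics/s5.png

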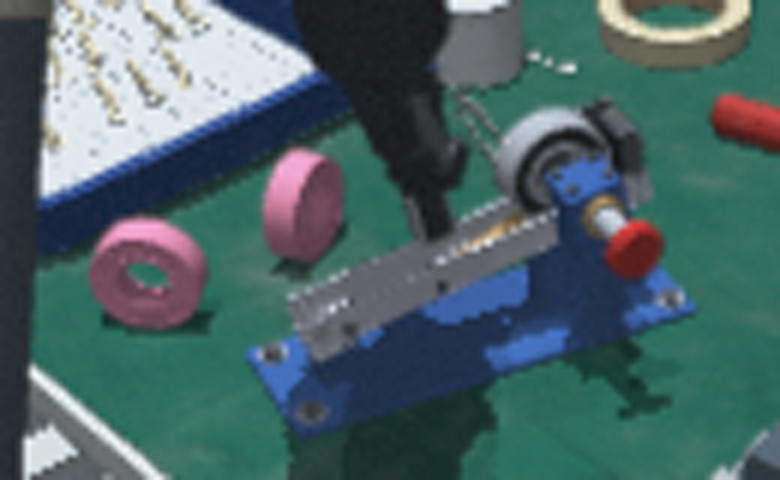

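View pics/t5.png

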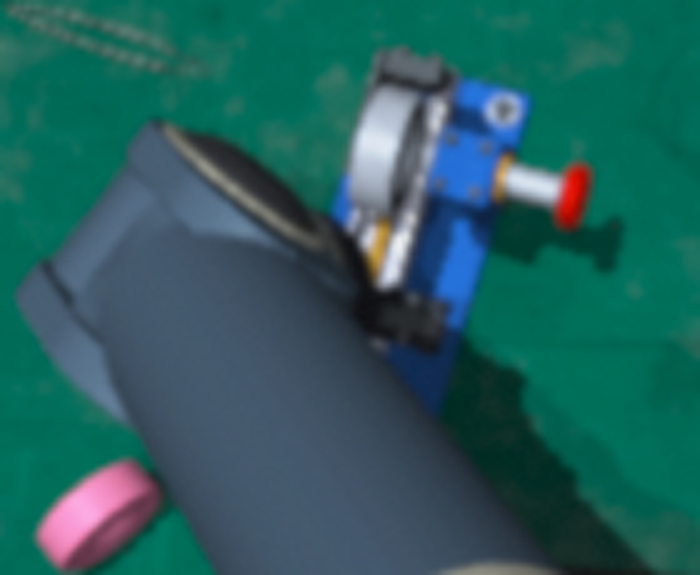

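```bash
cat >> c.py <<'E'
RK=np.c_[-G[:,2],-G[:,1],-G[:,0]]
E
python3 - <<'E'
from c import *
print(np.linalg.det(RK))
move_l(P(-75,0,100),feed=.2)
print(inverse_kinematics(P(0,-125,16),RK),sense()["joint_pos"])
movep(P(-30,-125,100),RK);rep()
im,d=camera("wrist");cv2.imwrite("pics/w3.png",im[:,:,::-1]);shot("scene","s6",(105,215,195,345),5)
E
```

```text
1.0
[-0.31600396  0.43146456 -0.24775579  2.00505548  0.39080886  0.62785776
  2.04980059] [-0.81272726  0.37021153  0.03915306  1.88624048  0.17986342  0.81418143
  0.42852879]
 17.07 g [ -30.3 -124.9   99.4] Fg [-0.1  -0.58 -0.19]
```

View pics/w3.png

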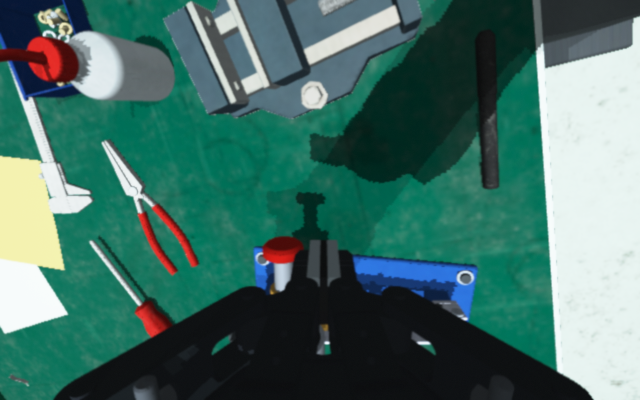

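View pics/s6.png

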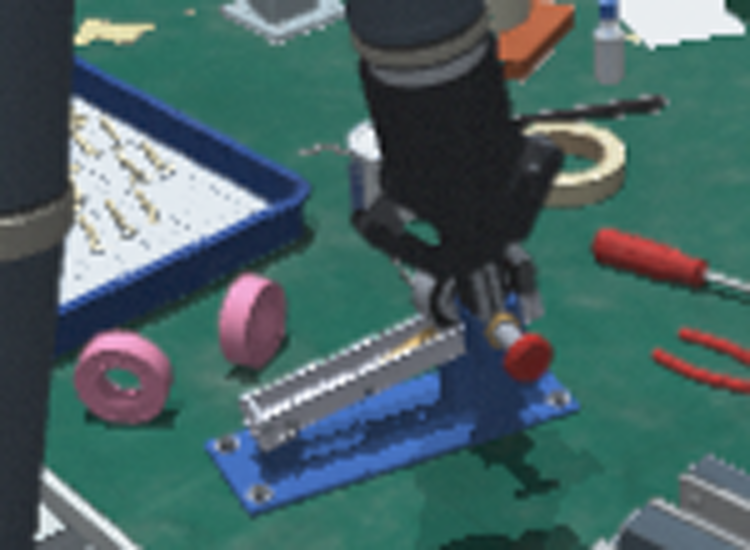

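```bash
python3 - <<'E'
from c import *
move_l(P(0,-125,60),feed=.12);move_l(P(0,-125,16),feed=.08,until_force=4);rep()
shot("scene","s7",(115,205,225,345),6)
E
```

```text
18.43 g [  -0.  -124.9   15.8] Fg [0.15 1.17 0.26]
```

View pics/s7.png

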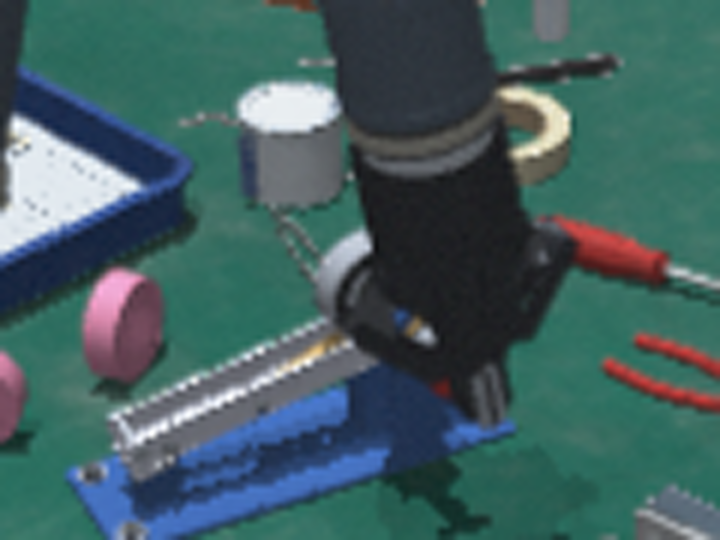

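```bash
python3 - <<'E'
from c import *
r=move_l(P(0,-100,16),feed=.03,until_force=1.5);rep(f"contact {r}")
for y in (-100,-95,-90,-86,-83,-80,-78,-76):
    r=move_l(P(0,y,16),feed=.02,until_force=7);rep(f"{y} {r}")
    if r: break
E
```

```text
contact True 19.12 g [  -0.3 -105.7   15.7] Fg [ 0.41 -0.47  0.34]
-100 False 19.61 g [  -0.3 -100.4   15.6] Fg [-1.22 -1.78 -1.73]
-95 False 20.01 g [  0.1 -94.5  16.1] Fg [-1.   -1.21 -0.84]
-90 False 20.41 g [  0.2 -89.2  16.2] Fg [-0.42 -0.85  0.45]
-86 False 20.76 g [  0.2 -85.5  16.2] Fg [-0.52 -0.97 -0.31]
-83 False 21.06 g [  0.2 -82.7  16.1] Fg [ 0.26 -0.19  0.56]
-80 False 21.36 g [  0.3 -81.2  15.9] Fg [-0.46 -5.35  3.4 ]
-78 False 21.61 g [  0.2 -81.2  15.8] Fg [-0.01 -8.89  6.62]
-76 False 21.86 g [  0.3 -81.1  15.7] Fg [ -1.38 -12.12   8.54]
```

```bash
python3 - <<'E'
from c import *
move_l(P(0,-120,16),feed=.06);rep()
move_l(P(0,-150,110),feed=.15)
movep(P(-40,-230,170),RK);rep()
shot("scene","s8",(115,205,225,345),6);shot("top","t8",(150,265,170,310),5);shot("wrist","w8")
E
```

```text
22.74 g [ 1.000e-01 -1.195e+02  1.610e+01] Fg [-0.57 -0.25  0.22]
 24.06 g [ -40.1 -230.2  169.8] Fg [0.68 0.5  0.73]
```

View pics/s8.png

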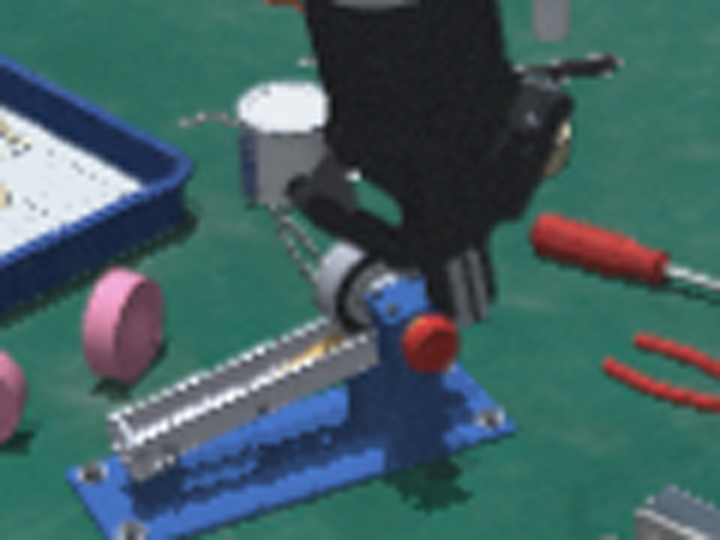

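View pics/t8.png

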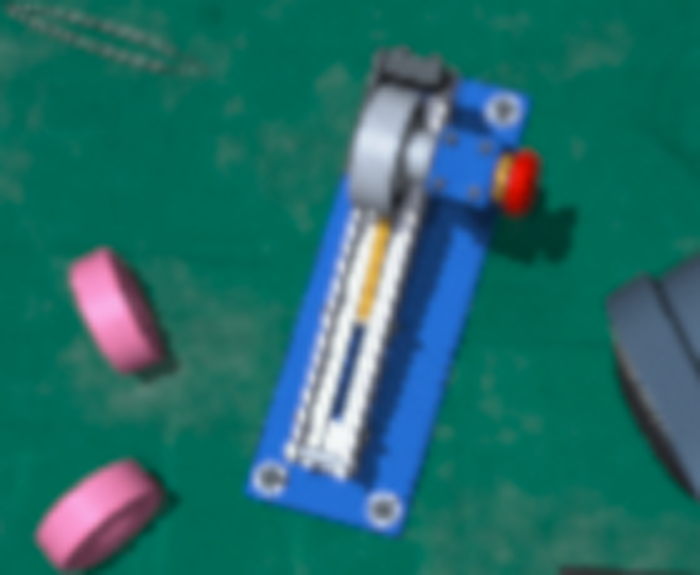

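```bash
python3 - <<'E'
from c import *
print(finish_job());rep()
E
```

```text
the job is handed in; nothing more can be done
None
the job is handed in; nothing more can be done
```

The job is handed in. The bearing sits against the stop behind the latch, and the arbor is pushed home in its bore. The robot's clock read about 24 s of the 43 s allowed.

**Bearing:** I pushed it up the gutter with the closed fingertips, over the latch and up to the stop. It needed about 7 N at most, as it first rode onto the latch. The finger stopped at gutter x = -41 mm, against an expected -42 mm. The bearing stayed put when the finger backed off, before the arbor went in.

**Knob:** I pushed it until it stopped hard at finger position y = -81.2 mm, against an expected -81.5 mm for fully home. The final push was about 15 N. The last top view shows the knob against the housing and the shank running into the bearing.

**Checks that were weaker or disagreed:**
- **Early stops:** two force stops (5 N and 6 N) triggered early while pushing, because the bearing rubbed on the finger. I carried on in smaller steps and watched the force.
- **Latch:** I could not see its nose directly under the bearing. I judged it up because the bearing held on the slope by itself.
- **Other items:** the pink rings look unmoved in the last pictures. I did not measure the spare bearings, oil can, marker or pliers again, but the arm touched nothing near them.

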